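# Press a lens bezel home and hold it

### The job

Push the slide with the lens all the way in under the press ram, then flip the red safety catch over, away from the lever's hub. Then take the lever by its grip and pull it down all the way to its stop, so that the bezel is pressed fully home on the lens, and finish still holding the lever down there, as the glue must set under pressure. Leave the camera, the bottle and the jar on the bench alone.

Things in the scene. Friction and masses are not known exactly. Their poses are not given: they have to be found in the camera images.
- press: Bench lever press, light grey cast iron, bolted down, its lever side (-y) turned to the robot. Origin: on the bench below the ram; x points to its back (column), -x to its front, z up. In mm: base and bed x -250 to 130, y +-65, up to 25 high, guide rails up to 47; column x 52 to 112, y +-31.
- slide (a joint): How far the aluminium slide that carries the lens is pushed in along the press's +x, in m: 0 fully out (front), 0.085 fully in against the end stop, the lens then centred under the ram. Friction about 2 N; it stays where it is left.
- slide_knob (a point): Centre of the top of the slide's handle: an upright black round post 22 mm in diameter, 50 mm high, the top 91 mm above the bench; the post is free from 43 mm above the bench up. It is 130 mm in front (press -x) of the lens axis and moves with the slide.
- lens_rim (a point): Centre of the rim of the black lens barrel (58 mm in diameter) clamped on the slide, 86 mm above the bench. z up.
- bezel: Black front ring of the lens with its glass, flange 56 mm in diameter and 5 mm thick, origin at the centre of the flange's underside. It stands 4 to 6 mm proud of the lens rim at the start and is pressed straight down onto it (home: origin at the lens rim) against about 10 N of friction; it stays where it is pressed to.
- foot: White round press foot, 50 mm in diameter, on a spring under the ram, origin at the centre of its underside, 113 mm above the bench with the lever up. It goes down 21 mm per rad of the lever. Lever at its stop: it bears on the seated bezel with about 25 N.
- catch (a joint): Red safety catch on the press head, hinged along the press's y at press x -45, z 250 mm: 0 engaged, its tooth blocking the lever's hub; 1.571 rad flipped over to the front, lever free. Its weight makes it fall to either end and stay there; under 2 N at the tab moves it.
- catch_tab (a point): Centre of the rounded end of the catch's red thumb tab, a plate 20 mm wide (press y -22 to -2 mm), 5 mm thick, 51 mm from the hinge to this point. Engaged it leans back at 45 degrees (this point at press x -9, z 286 mm), flipped it leans forward at 45 degrees (press x -81, z 286 mm): push it towards the press's front (-x).
- lever (a joint): Angle of the pull lever, rad: 0 up (45 degrees above level, to the front), 1.25 at its lower stop (27 degrees below level). Sprung: it rises when let go; about 10 N down at the grip holds it at the stop. Blocked near 0 while the catch is engaged. Hub axis along the press's y at press x 0, z 190 mm; the steel arm at press y -88 mm, 160 mm long.
- grip: Black round grip at the lever's end, 24 mm in diameter, 76 mm long, along the press's y (y -98 to -174 mm), free to turn on its own axis, so the gripper may keep its orientation. Origin at its middle (y -136 mm): at lever angle q, press x = -160 cos(45deg - q), z = 190 + 160 sin(45deg - q) mm.
- camera: Bystander: black and silver camera, 136 mm wide, 72 mm deep, 93 mm high, standing on the bench.
- fluid: Bystander: clear bottle with blue cap, 38 mm in diameter, 115 mm high.
- screw_jar: Bystander: low amber jar with metal lid, 64 mm in diameter, 50 mm high.
- head_top (a point): Centre of the top of the press head, at press x 26, y 0, z 235 mm (axes as the press). The head overhangs the slide: press x -60 to 112, y +-34, z 155 to 235 mm. On it two small steel cheeks carry the catch, press x -55 to -35, y -33 to -25 and y 1 to 9, up to z 260 mm.

How it is judged:
By the outcome, as a careful person would: the job done as asked, in the order asked, and still so for the second after the job is handed in, while the arm keeps its last pose, push and grip.
It also fails if it takes over 69 s, if anything falls off the work surface, if the arm or the gripper's body presses on something with over 40 N, if the wrist force passes 120 N, or if a joint passes its speed limit or range.

### The arm

A 6-joint arm with a two-finger parallel gripper is mounted at the origin on the work surface. World frame = base frame: x ahead of the robot, y to its left, z up, the work surface at z = 0. Lengths are in m, angles in rad, forces in N, time in s.
With the tool pointing down it reaches from about 0.325 to 0.775 m from the base axis. Payload 9.3 kg.
Tool frame: the origin (TCP) lies at the very end of the fingers, on their centre line; the grasp point (between the pads) lies 19 mm behind it; z points along the fingers, y is the line along which they close (so a half turn about z gives the same grasp; the last joint's range is limited). The gripper opens to 85 mm and grips with 20 to 120 N. Pads are 22 mm wide; open, the fingers measure 114 mm over their backs; the gripper's body (76 mm by 85 mm) begins 54 mm behind the grasp point. The pads swing forward as they close: fully open they stand 13 mm farther back than shut.
Start: joints at [-1.449, 0.259, 0.021, 1.334, 0, 1.418], TCP at [0.149, -0.529, 0.231] pointing down, gripper open.
Joint ranges: [-3.04, 3.04], [-0.91, 1.82], [-1.04, 1.36], [-1.92, 1.95], [-1.52, 1.45], [-3.14, 3.14]. Speed limits (rad/s): [2.22, 2.22, 2.79, 3.14, 3.14, 3.14].

### API

Orientations are given as [roll, pitch, yaw] about the fixed x, y, z axes, in that order (R = Rz(yaw) Ry(pitch) Rx(roll)).
In Python, from plant import bot, set_gripper, kin, viewer, close_job gives the robot as it stands. Calls block until the motion is done:
- bot.move_to(position, orientation): joint-space move of the TCP to a pose.
- bot.line_to(position, frame=None, feed=0.15, max_force=None): straight line of the TCP; frame=None keeps the orientation; feed is the mean speed in m/s. With max_force (N) it stops when the force on the tool has changed by that much, and returns True; else False.
- bot.goto_joints(angles): joint-space move.
- set_gripper(opening, grasp_force=None): finger opening in m; grasp_force is the grip in N (None keeps the last); returns when the fingers have stopped.
- bot.hold(seconds).
- kin.solve_ik(position, orientation): joint angles nearest the present ones, or None.
- viewer.capture(name): name is "scene" or "top"; returns the picture (480x640x3 uint8, red, green, blue); there is no depth.
- viewer.camera_model(name): a dict with "K" (3x3 intrinsics, pixels), "k1" (the pictures are not rectified: a ray, as slopes to the right and down, at radius r is drawn at 1 + k1 r^2 times it, then the intrinsics apply), "R" (3x3) and "t" (3): a world point X has camera coordinates R X + t. Camera axes: x right, y down, z forward; pixel columns grow to the right and rows downward; lengths in m; the calibration is good to about 2 mm. A picture is of the moment at which its call begins. camera_model takes no time and is no camera call.
A pose or a line that the arm cannot do raises bot.PlanningError and nothing moves.
- close_job(): hands the job in; it is judged then, once.
Readings, each from a call of its own:
- bot.read_time_s(): time.
- bot.read_qpos(): joint angles.
- bot.read_dq(): joint speeds.
- bot.read_joint_efforts(): joint torques, N m.
- bot.read_tool_pos(): TCP position.
- bot.read_tool_rot(): TCP orientation.
- bot.read_contact_force(): force on the tool from outside, world axes, zero at the start.
- bot.read_ft_torque(): the same for the moment, N m.
- bot.read_gripper_width(): finger opening in m.
- bot.read_grip_force(): force on a finger pad.
Only numpy, scipy, OpenCV 4.12 (cv2) and the standard library are available. Lean on these libraries where they do the work, as an engineer would, in place of code of your own. Each camera call takes 0.05 s, during which the arm holds its last target. There are 200 camera calls.

## Working session

There is one attempt and no reset: what is moved stays moved. The work goes in short steps, each a Python script; the robot and the scene stay as the last script left them, time stands still between calls to the robot, and variables do not carry over. Pictures are saved under pics/ and viewed, at most 10 in all, crops included, and the job is handed in when it is done.

```bash
ls; mkdir -p pics; python3 - <<'E'
from plant import bot,viewer
import cv2,numpy as np
for n in ("scene","top"):
    cv2.imwrite(f"pics/{n}0.png",viewer.capture(n)[:,:,::-1])
    m=viewer.camera_model(n); print(n,{k:np.round(v,4).tolist() for k,v in m.items()})
print(bot.read_time_s(),bot.read_tool_rot())
E
```

```text
pics
scene {'K': [[451.6756, 0.0, 316.347], [0.0, 451.6756, 248.2115], [0.0, 0.0, 1.0]], 'k1': -0.0261, 'R': [[-0.1935, 0.9811, 0.0086], [0.5616, 0.118, -0.8189], [-0.8045, -0.1536, -0.5738]], 't': [0.1641, -0.1632, 1.7729]}
top {'K': [[477.6093, 0.0, 323.6117], [0.0, 477.6093, 241.3775], [0.0, 0.0, 1.0]], 'k1': -0.0228, 'R': [[0.0147, -0.9996, -0.024], [-0.9939, -0.012, -0.1098], [0.1095, 0.0255, -0.9937]], 't': [-0.0227, 0.5992, 1.3409]}
0.1 [-3.14038792e+00 -1.97960507e-04  2.74776107e-01]
```

View pics/scene0.png

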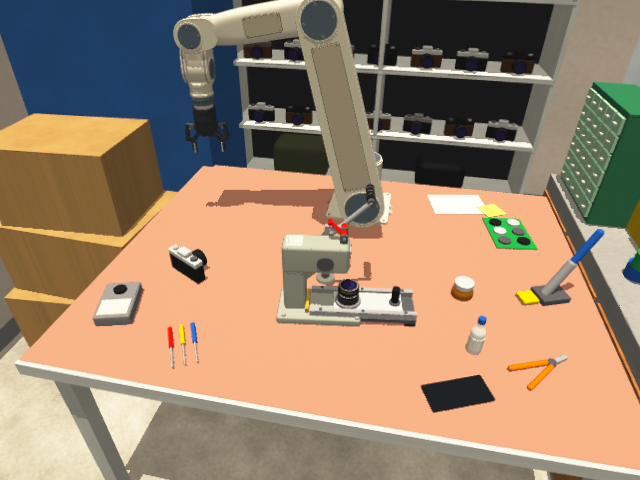

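View pics/top0.png

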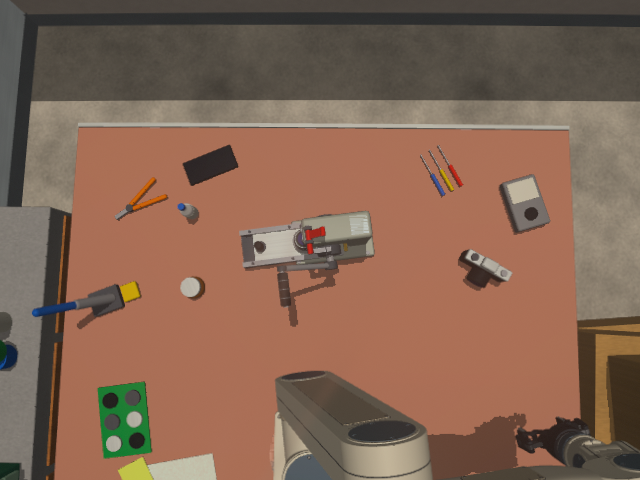

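The scene picture shows the press at about (320, 280), with the catch at (338, 228) and the grip at (370, 195). In the top picture the press is at about (305, 240) and the grip at (285, 290). The camera, bottle and jar are well clear. Next I'll zoom in to get accurate features.

```bash
python3 - <<'E'
import cv2
a=cv2.imread("pics/top0.png")[200:315,230:390]; cv2.imwrite("pics/top_c.png",cv2.resize(a,None,fx=5,fy=5,interpolation=cv2.INTER_CUBIC))
a=cv2.imread("pics/scene0.png")[180:330,270:430]; cv2.imwrite("pics/scene_c.png",cv2.resize(a,None,fx=4,fy=4,interpolation=cv2.INTER_CUBIC))
E
```

```text
(no output)
```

View pics/top_c.png

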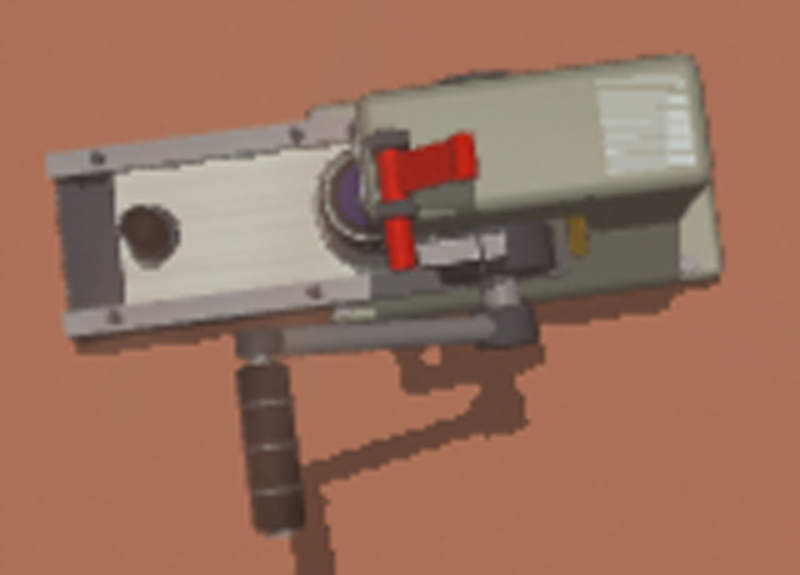

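View pics/scene_c.png

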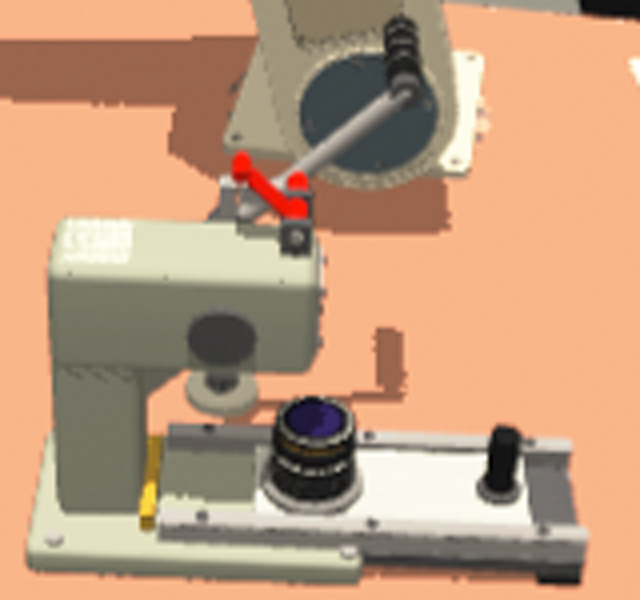

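The top crop (5x, offset 230,200) gives these pixels:
- Grip axis: (262,365) to (278,530)
- Tab end: (468,157)
- Knob top: (149,230)
- Head corners: (695,58) and (360,97)
- Base corner: (718,280)

The scene crop (4x, offset 270,180) gives these:
- Grip ends: (404,85) and (401,20)
- Tab end: (242,160)
- Knob top: (503,432)

Next I'll fit the press pose and slide from them.

```bash
cat > h.py <<'E'
import numpy as np, cv2
from plant import viewer
def proj(n,X):
    m=viewer.camera_model(n); K=np.array(m["K"])
    return cv2.projectPoints(np.atleast_2d(X).astype(float),cv2.Rodrigues(np.array(m["R"]))[0],np.array(m["t"],float),K,np.array([m["k1"],0,0,0.]))[0][:,0]
def press2w(P,p): # p: x,y,yaw ; P in m
    c,s=np.cos(p[2]),np.sin(p[2]); P=np.atleast_2d(P)
    return np.c_[p[0]+c*P[:,0]-s*P[:,1],p[1]+s*P[:,0]+c*P[:,1],P[:,2]]
E
python3 - <<'E'
from h import *
from scipy.optimize import least_squares
g=113.14
T=lambda u,v:(230+(u+.5)/5-.5,200+(v+.5)/5-.5)
S=lambda u,v:(270+(u+.5)/4-.5,180+(v+.5)/4-.5)
obs=[("top",(-g,-98,303),T(262,365)),("top",(-g,-174,303),T(278,530)),("top",(-9,-12,286),T(468,157)),
("top",(112,34,235),T(697,56)),("top",(-60,34,235),T(358,95)),("top",(130,-65,25),T(720,282)),
("top","k",T(149,230)),("scene","k",S(503,432)),
("scene",(-g,-98,303),S(404,85)),("scene",(-g,-174,303),S(401,20)),("scene",(-9,-12,286),S(242,160)),
("scene",(-45,9,250),S(296,240)),("scene",(-81,0,0),None)]
obs=[o for o in obs if o[2]]
def res(p):
    r=[]
    for n,P,uv in obs:
        if P=="k": P=(-130-85+1000*p[3],0,91)
        r.append(proj(n,press2w(np.array(P)/1000,p))[0]-uv)
    return np.array(r)
f=least_squares(lambda p:res(p).ravel(),[0.6,0,-1.5,0.0],loss="soft_l1")
print(f.x.round(4)); 
for o,r in zip(obs,res(f.x)): print(o[0],o[1],r.round(1))
p=f.x; np.save("pose.npy",p)
for k,P in dict(knob=(-215+1000*p[3],0,91),tab=(-9,-12,286),grip=(-g,-136,303),gripend=(-160*np.cos(np.pi/4-1.25),-136,190+160*np.sin(np.pi/4-1.25))).items(): print(k,press2w(np.array(P)/1000,p).round(4))
E
```

```text
[ 0.6071 -0.0255 -1.4378  0.0241]
top (-113.14, -98, 303) [-0.3  0.6]
top (-113.14, -174, 303) [0.1 0.8]
top (-9, -12, 286) [-0.7  0.9]
top (112, 34, 235) [ 0.6 -0.5]
top (-60, 34, 235) [-0.9  0.1]
top (130, -65, 25) [ 1.4 -0. ]
top k [-1.  -0.9]
scene k [-0.8  0.4]
scene (-113.14, -98, 303) [0.1 0. ]
scene (-113.14, -174, 303) [-0.2  3. ]
scene (-9, -12, 286) [-0.3  2.3]
scene (-45, 9, 250) [-0.2 -0.5]
knob [[0.5818 0.1637 0.091 ]]
tab [[ 0.594  -0.0182  0.286 ]]
grip [[0.4573 0.0686 0.303 ]]
gripend [[0.4533 0.0982 0.1183]]
```

```bash
cat >> h.py <<'E'
p=np.load("pose.npy"); YX=p[2]   # yaw: tool y along press y
W=lambda x,y,z: press2w(np.array([x,y,z])/1000,p)[0]
E
python3 - <<'E'
from h import *; from plant import *
set_gripper(0.0)
o=[np.pi,0,YX]
for k in ("a","b"):
    print(k,kin.solve_ik(W(-250,0,200),[np.pi,0,YX+(np.pi if k=="b" else 0)]))
bot.move_to(W(-250,0,380),o); bot.line_to(W(-250,0,70),feed=.2)
print(bot.read_time_s(),bot.read_tool_pos(),bot.read_contact_force())
r=bot.line_to(W(-150,0,70),feed=.04,max_force=12)
q=bot.read_tool_pos(); d=q-W(0,0,70)
print(r,bot.read_time_s(),"press x,y",d[:2]@[np.cos(p[2]),np.sin(p[2])],d[:2]@[-np.sin(p[2]),np.cos(p[2])],bot.read_contact_force())
cv2.imwrite("pics/s1.png",np.vstack([cv2.resize(viewer.capture(n)[a:b,c:d][:,:,::-1],None,fx=3,fy=3)[:300,:600] for n,a,b,c,d in(("top",200,300,220,420),("scene",215,315,250,450))]))
E
```

```text
a [ 0.23327327  0.38067009  0.12102195  1.31114819  0.         -1.47049725]
b [0.23327327 0.38067009 0.12102195 1.31114819 0.         1.6710954 ]
5.6333 [0.57441659 0.22237232 0.07093752] [-0.25820498  0.35691     0.16574536]
False 8.2833 press x,y -0.1503572085761105 4.186727857888317e-06 [0.05972491 4.82006223 0.94400038]
```

View pics/s1.png

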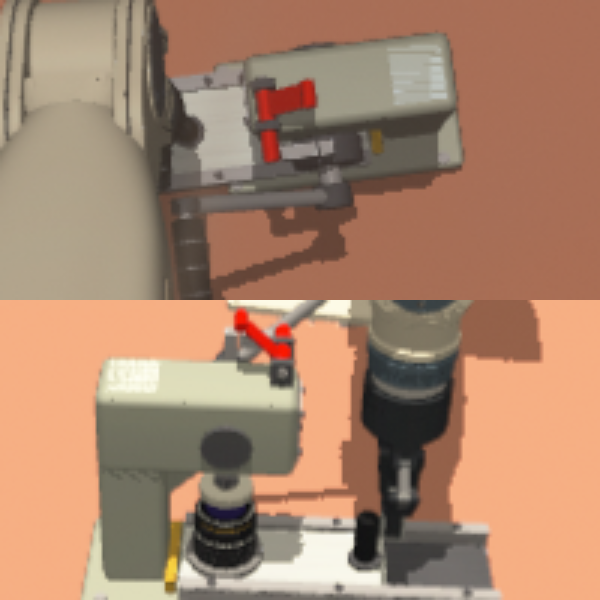

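The lens is now almost under the foot: in the lower half it is at (225,540) and the foot at (225,490). The fingers are still pushing the knob at (368,540). I'll push on to the end stop, then back off and flip the catch.

```bash
python3 - <<'E'
from h import *; from plant import *
def px():
    d=bot.read_tool_pos()-W(0,0,0); return (d[:2]@[np.cos(p[2]),np.sin(p[2])]).round(4),d[2].round(4)
r=bot.line_to(W(-125,0,70),feed=.025,max_force=15)
print(r,bot.read_time_s(),px(),bot.read_contact_force())
bot.line_to(W(-185,0,70)); bot.line_to(W(-185,0,400),feed=.25)
bot.line_to(W(35,-12,400),feed=.25); bot.line_to(W(35,-12,272),feed=.15)
r=bot.line_to(W(-52,-12,272),feed=.06,max_force=12)
print(r,bot.read_time_s(),px(),bot.read_contact_force())
cv2.imwrite("pics/s2.png",np.vstack([cv2.resize(viewer.capture(n)[a:b,c:d][:,:,::-1],None,fx=3,fy=3)[:300,:600] for n,a,b,c,d in(("top",200,300,220,420),("scene",215,315,250,450))]))
E
```

```text
True 8.725 (np.float64(-0.1505), np.float64(0.0699)) [0.65589912 3.4338108  1.89428411]
False 14.2 (np.float64(-0.0517), np.float64(0.272)) [-0.477848   0.1266599 -0.510604 ]
```

View pics/s2.png

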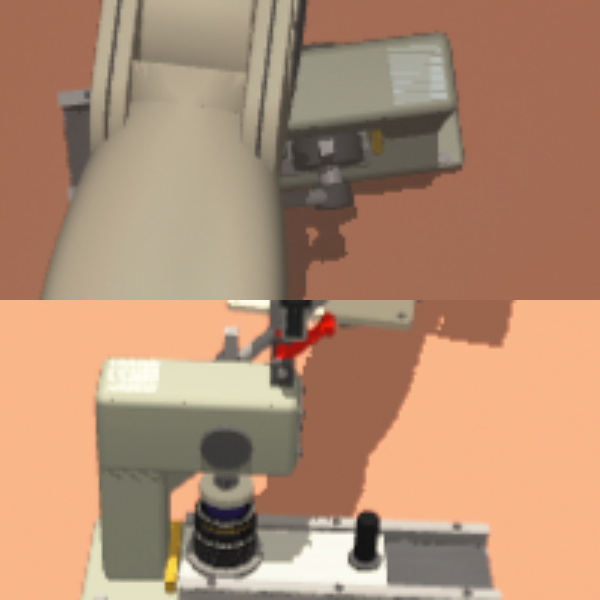

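The catch has flipped to the front (red tab at (320,330) in the lower half). The lens is in line with the foot, and the slide took more than 12 N against its stop without moving further. Next is the grip.

```bash
python3 - <<'E'
from h import *; from plant import *
o=[np.pi,0,YX+np.pi/2]
bot.line_to(W(-30,-12,272)); bot.line_to(W(-30,-12,420),feed=.25)
bot.move_to(W(-113,-142,420),o); set_gripper(.085)
print(bot.line_to(W(-113,-142,284),feed=.15,max_force=10),bot.read_tool_pos()-W(-113,-142,284))
f0=bot.read_contact_force()
set_gripper(.0,60)
print(bot.read_time_s(),bot.read_gripper_width(),bot.read_grip_force(),f0,bot.read_contact_force())
cv2.imwrite("pics/s3.png",np.vstack([cv2.resize(viewer.capture(n)[a:b,c:d][:,:,::-1],None,fx=3,fy=3)[:300,:600] for n,a,b,c,d in(("top",210,310,220,420),("scene",150,250,250,450))]))
E
```

```text
False [3.30910551e-04 9.46028641e-07 8.04894912e-04]
21.7667 0.022572077323400216 58.58828365802765 [-0.45705481  0.72409912 -0.0971331 ] [ 0.01321082 -1.49069843  1.36570051]
```

View pics/s3.png

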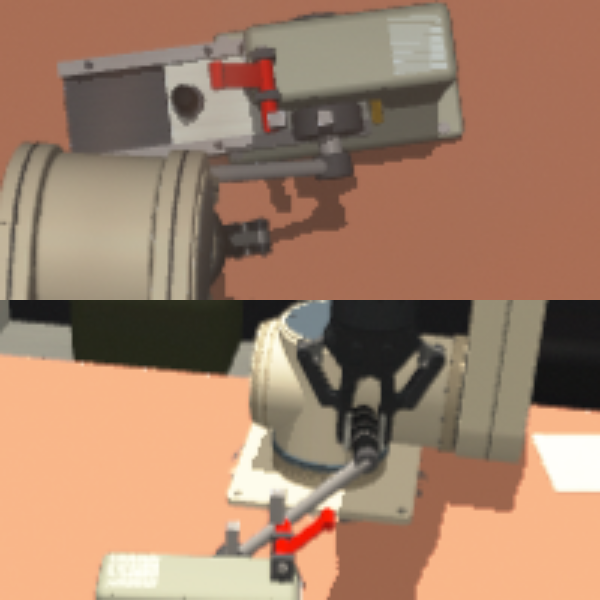

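The fingers hold the grip (lower half, about (362,430)) and the catch is flipped. Now I'll pull along the lever's arc.

```bash
python3 - <<'E'
from h import *; from plant import *
A=lambda q: W(-160*np.cos(np.pi/4-q),-142,171+160*np.sin(np.pi/4-q))
for q in np.linspace(.125,1.125,9):
    r=bot.line_to(A(q),feed=.08,max_force=45)
    print(round(q,3),r,bot.read_contact_force().round(1),(1000*(bot.read_tool_pos()-A(q))).round(1),round(bot.read_gripper_width(),4))
    if r: break
else:
    for q in np.arange(1.15,1.36,.025):
        r=bot.line_to(A(q),feed=.03,max_force=25); f=bot.read_contact_force()
        print(round(q,3),r,f.round(1),(1000*(bot.read_tool_pos()-A(q))).round(1),round(bot.read_gripper_width(),4))
        if r or f[2]>28: break
print(bot.read_time_s())
cv2.imwrite("pics/s4.png",cv2.resize(viewer.capture("scene")[190:330,250:450][:,:,::-1],None,fx=4,fy=4))
E
```

```text
0.125 False [ 1.8 -6.  -1.8] [ 0.  -0.  -0.7] 0.0222
0.25 False [ 2.  -8.1 -2.2] [ 0.1 -0.5 -0.7] 0.0223
0.375 False [  1.6 -10.4  -1.9] [ 0.1 -0.9 -0.7] 0.0224
0.5 False [  2.7 -12.9  -0.5] [ 0.1 -1.3 -0.6] 0.0222
0.625 False [  0.9 -14.9   0.7] [ 0.2 -1.7 -0.4] 0.0218
0.75 False [  1.4 -16.2   3. ] [ 0.3 -1.9 -0.2] 0.0224
0.875 False [ -0.1 -17.4   6. ] [ 0.4 -2.1  0.1] 0.0222
1.0 False [ -0.8 -17.6   9.9] [ 0.5 -2.3  0.4] 0.0222
1.125 False [ -2.1 -17.5  13.1] [ 0.7 -2.3  0.7] 0.0221
1.15 False [ -2.  -17.4  12.4] [ 0.7 -2.2  0.9] 0.0221
1.175 False [ -2.5 -18.3  15.2] [ 0.7 -2.2  1. ] 0.0221
1.2 False [ -1.6 -17.2  15.2] [ 0.7 -2.2  1.1] 0.0222
1.225 False [ -3.4 -17.2  16.9] [ 0.8 -2.2  1.2] 0.0221
1.25 False [ -4.4 -16.1  21.2] [ 0.8 -1.9  1.6] 0.0222
1.275 True [-11.6  -1.3  30. ] [ 0.7 -0.5  4.8] 0.0221
27.0917
```

View pics/s4.png

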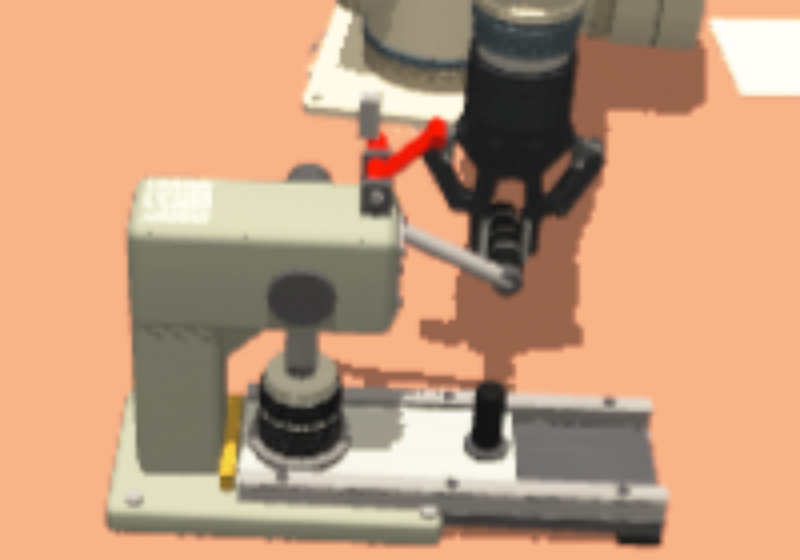

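The lever is down (arm end at (508,280)), the foot sits on the bezel at (300,380), and the fingers still hold the grip. The force jumped at q≈1.25, which is the stop. I'll check that it holds steadily and stiffly.

```bash
python3 - <<'E'
from h import *; from plant import *
def s(): print(bot.read_time_s(),bot.read_contact_force().round(1),bot.read_tool_pos().round(4),round(bot.read_gripper_width(),4),bot.read_grip_force())
s(); bot.hold(.5); s()
t=bot.read_tool_pos()
print(bot.line_to(t+[0,0,-.004],feed=.01,max_force=15)); s(); bot.hold(1.2); s()
E
```

```text
27.1417 [-11.3  -0.2  29.2] [0.4482 0.0951 0.1006] 0.0223 62.376662492752075
27.6417 [-11.1  -0.5  28.5] [0.4482 0.0951 0.1006] 0.022 62.366119623184204
True
27.8833 [-9.2 -2.1 19.6] [0.4481 0.0951 0.1009] 0.022 61.52531862258911
29.0833 [-7.1 -0.9 19.8] [0.4481 0.0951 0.1009] 0.0221 61.45294189453125
```

```bash
python3 - <<'E'
from h import *; from plant import *
t=bot.read_tool_pos(); d=(W(72,0,-143)-W(0,0,0)); d/=np.linalg.norm(d)
for k in (.0015,.0025,.0035):
    bot.line_to(t+k*d,feed=.01); bot.hold(.3); f=bot.read_contact_force()
    print(k,f.round(1),"tangential",round(-f@d,1),bot.read_tool_pos().round(4))
    if -f@d>24: break
bot.hold(1.0); f=bot.read_contact_force(); print(f,-f@d,bot.read_tool_pos().round(4),bot.read_time_s())
cv2.imwrite("pics/s5.png",cv2.resize(viewer.capture("scene")[215:300,290:400][:,:,::-1],None,fx=7,fy=7,interpolation=cv2.INTER_CUBIC))
E
```

```text
0.0015 [-7.1 -0.4 19.8] tangential 18.0 [0.4481 0.095  0.1009]
0.0025 [-10.4   1.8  28.5] tangential 26.9 [0.4482 0.0949 0.1006]
[-9.48107781  1.01858661 28.55744839] 26.526107549000965 [0.4482 0.095  0.1006] 31.1833
```

View pics/s5.png

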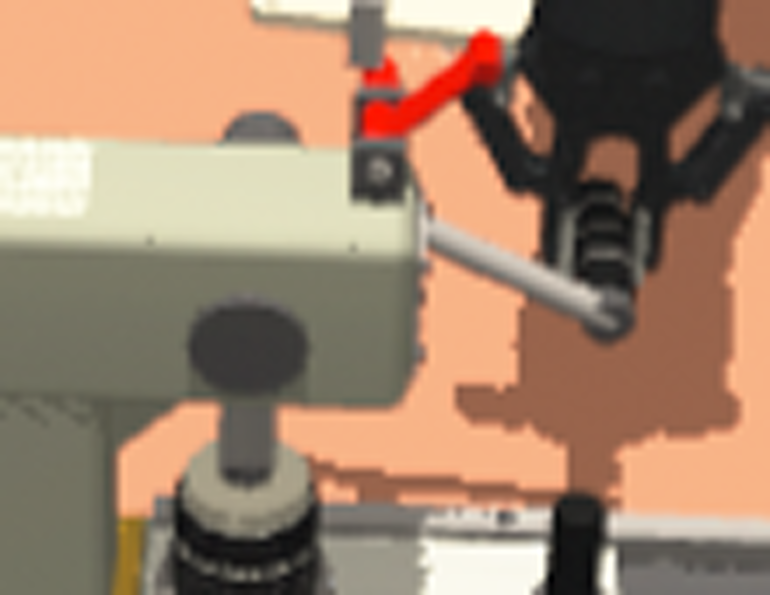

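The lever is held at a stiff stop at about 27 N, well above the 10 N needed. The foot sits squarely on the seated bezel (250,480), and the catch is flipped to the front (485,45). I'm handing it in.

```bash
python3 -c "
from plant import close_job
print(close_job())"
```

```text
the job is handed in; nothing more can be done
None
```

The slide is in, the catch is flipped, and the job is handed in at about 31 s with the gripper still holding the lever down at its stop with about 27 N; the bezel looks fully seated, and the camera, bottle and jar were not touched.

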